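# Hang the embroidery hoop on the stand's arm

## Robot

A 7-joint arm with a two-finger parallel gripper is mounted at the origin on the work surface. World frame = base frame: x ahead of the robot, y to its left, z up, the work surface at z = 0. Lengths are in mm, angles in rad, forces in N, time in s.
With the tool pointing down it reaches from about 400 to 875 mm from the base axis. Payload 4.4 kg.
Tool frame: the origin (TCP) lies midway between the tips of the shut fingers; the grasp point (between the pads) lies 19 mm behind it (ctrl.grip_point_offset is the distance from the TCP to the grasp point, in mm); z points along the fingers, y is the line along which they close (so a half turn about z gives the same grasp; the last joint's range is limited). The gripper opens to 85 mm and grips with 20 to 120 N. Pads are 22 mm wide; open, the fingers measure 114 mm over their backs; the gripper's body (76 mm by 85 mm) begins 54 mm behind the grasp point. The pads swing forward as they close: fully open they stand 13 mm farther back than shut.
Start: joints at [-1.216, 0.628, 0.038, 1.517, -0.027, 0.996, -0.02], TCP at [265.498, 593.32, 231.313] pointing down, gripper open.
Joint ranges: [-3.06, 3.06], [-0.37, 2.12], [-1.25, 1.32], [0.18, 2.47], [-1.1, 4.24], [0.23, 1.98], [-2.94, 2.94]. Speed limits (rad/s): [2.57, 2.57, 3.14, 3.14, 3.14, 3.14, 3.14].

## Interface

Orientations are given as [roll, pitch, yaw] about the fixed x, y, z axes, in that order (R = Rz(yaw) Ry(pitch) Rx(roll)).
In Python, from cell import ctrl gives the robot as it stands.
- The arm moves only by the shell command python3 nudge.py, which reads ROWS from standard input. ROWS is 1 to 12 rows, one to a line, with the numbers parted by spaces; each row has 7 numbers: dx, dy, dz in shares of the most that a row can go, 1 being 50 mm, then a rotation vector rx, ry, rz in rad, then the finger opening in mm; each row shifts and turns the commanded pose from where the row before left it, along the tool's axes as they then stand; what a row does not reach is not made up. A row lasts 1/10 s, in which the tool goes at most 50 mm and 0.15 rad, less where a joint would pass 70% of its speed; a pose out of reach is approached as far as the arm can. The fingers move at their own pace and stop on an object; the grip force is fixed at half the most. Time passes only in rows, so rows that do not move let the fingers close. It prints the time, the measured TCP pose, the force, the opening and the grip force at its end. Input that does not fit is refused with a message, and nothing moves.
- ctrl.read_state(): the state, without advancing time (a new reading comes with each control period).
- ctrl.get_image(name): name is "scene" or "top" or "wrist"; returns the picture (384x512x3 uint8, blue, green, red); there is no depth.
- ctrl.calibration(name): a dict with "fx", "fy", "cx", "cy" (pixels), "k1" (the pictures are not rectified: a ray, as slopes to the right and down, at radius r is drawn at 1 + k1 r^2 times it, then the intrinsics apply), "rvec" (rotation vector, rad) and "tvec" (3), from world to camera coordinates, as OpenCV has them; the wrist camera has in their place "hand_eye" (4x4, takes a point from camera to tool coordinates, whose origin is the TCP and whose axes are the flange's). Camera axes: x right, y down, z forward; pixel columns grow to the right and rows downward; lengths in mm; the calibration is good to about 2 mm. A picture is of the moment at which its call begins: read the wrist's pose just before it. calibration takes no time and is no camera call.
- ctrl.finish_job(): hands the job in; it is judged then, once.
The state is a dict: "clock": time; "qpos": joint angles; "qd": joint speeds; "tau": joint torques, N m; "eef_pos": TCP position; "tool_rot": TCP orientation; "force": force on the tool from outside, world axes, zero at the start; "torque": the same for the moment, N m; "width": finger opening in mm; "gripper_force": force on a finger pad.
Only numpy, scipy, OpenCV 4.12 (cv2) and the standard library are available. Lean on these libraries where they do the work, as an engineer would, in place of code of your own. Each camera call takes 0.05 s, during which the arm holds its last target. There are 200 camera calls.

## Task

Pick up the empty wooden embroidery hoop and hang it on the arm of the hoop stand, the arm passing through the ring and the brass clamp at the top. Lower it gently until you feel it resting on the arm before you let go (no dropping, no pressing hard), and leave it hanging still with its lower rim leaning against the stand's grey rest pad. Do not disturb the shears or the thread spools.

Things in the scene. Friction and masses are not known exactly. Their poses are not given: they have to be found in the camera images.
- hoop: Rigid empty embroidery hoop of pale wood, about 110 g, at first lying flat on the table: a ring of 170 mm outer and 150 mm inner diameter, 14 mm thick. Origin: centre of the ring on its underside; z is the ring's axis (up at the start), x points from the centre to the brass clamp lug.
- hoop_centre (a point): Centre of the hoop, at mid-thickness (7 mm above hoop's origin along z).
- hoop_lug (a point): Middle of the free part of the brass clamp lug, the block to hold the hoop by: it stands out radially along the hoop's +x from radius 85 mm to 114 mm (this point at radius 101 mm, mid-thickness), 14 mm wide across (along the hoop's y) and 14 mm thick. A 10 mm long, 9 mm thick steel screw end sticks out beyond it, look only (it never touches anything).
- hoop_top (a point): Point on the hoop's inner face under the lug (radius 75 mm on the hoop's +x, mid-thickness): the part of the ring that is to lie on the arm.
- stand: Hoop stand, fixed: dark disc foot 120 mm wide, 12 mm high; 16 mm square post at its centre up to 318 mm. Origin: centre of the foot's underside; z up. A flat level steel arm, 14 mm wide, 6 mm thick, runs from the post along the stand's -x (roughly to the robot's right) to 200 mm from the post's axis; its last 6 mm is a red tip turned up 16 mm above its top face. A black 34 mm collar clamps it.
- under_arm (a point): Point on the table straight below a good place on the arm to lay the hoop, 90 mm from the post's axis along the stand's -x. The arm is clamped anew each time with its top face somewhere from 215 to 265 mm above this point; no reading gives this height: feel (or see) it. The arm is slightly springy: pressed here it gives about 0.4 mm per newton.
- rest_pad: Upright grey pad below the arm, 60 mm wide and 100 mm tall (35 to 135 mm above the table), on a short rod from the post; its face towards the stand's -x is 105 mm from the post's axis (origin: on the post's axis, 85 mm up; axes as the stand's). A hoop laid on the arm 20 to 105 mm from the post swings back against it and stops; farther out it would go on swinging. It gives softly up to 15 mm.
- shears: Tailor's shears lying closed and flat on the table, about 270 mm long, 15 mm high, steel blades along +x and black finger loops towards -x; origin near the pivot, on the table. Must not be disturbed.
- spool_green: Green thread spool standing upright, 42 mm diameter, 50 mm high; origin at the centre of its underside. Must not be disturbed.
- spool_gold: Gold-yellow thread spool standing upright, 42 mm diameter, 50 mm high; origin at the centre of its underside. Must not be disturbed.

How it is judged:
By the outcome, as a careful person would: the job done as asked, in the order asked, and still so for the second after the job is handed in, with the robot touching nothing.
It also fails if it takes over 54 s, if anything falls off the work surface, if the arm or the gripper's body presses on something with over 40 N, if the wrist force passes 120 N, or if a joint passes its speed limit or range.

## Working session

There is one attempt and no reset: what is moved stays moved. The work goes in short steps, Python scripts to look and compute and a shell command to move; the robot and the scene stay as the last step left them, time stands still between calls to the robot, and variables do not carry over. Pictures are saved under pics/ and viewed, at most 12 in all, crops included, and the job is handed in when it is done.

```bash
ls; mkdir -p pics; python3 - <<'E'
from cell import ctrl
import cv2,numpy as np
a=ctrl.get_image("scene");b=ctrl.get_image("top")
cv2.imwrite("pics/s0.png",a);cv2.imwrite("pics/t0.png",b)
for n in("scene","top","wrist"):print(n,ctrl.calibration(n))
print(ctrl.read_state(), ctrl.grip_point_offset)
E
```

```text
cell.py
nudge.py
pics
scene {'fx': 398.8538527957205, 'fy': 398.8538527957205, 'cx': 252.04863396877454, 'cy': 195.77218990168987, 'k1': -0.0815806418601493, 'rvec': array([ 0.6942279 ,  2.45553396, -1.31866241]), 'tvec': array([ 493.7376689 , -131.55007034, 1123.06593239])}
top {'fx': 361.3392689965424, 'fy': 361.3392689965424, 'cx': 257.2627367399921, 'cy': 188.59655187773924, 'k1': -0.03658392614170292, 'rvec': array([ 2.18585188, -2.16379413,  0.0924647 ]), 'tvec': array([ 15.89593578, 601.58412106, 786.95117759])}
wrist {'fx': 303.65035590447536, 'fy': 303.65035590447536, 'cx': 251.92013341553653, 'cy': 192.26954589481127, 'k1': 0.023249111893596807, 'hand_eye': array([[-1.33268558e-03, -9.57125928e-01, -2.89669089e-01,
         7.29541917e+01],
       [ 9.99999109e-01, -1.25268211e-03, -4.61595195e-04,
         1.12547883e-01],
       [ 7.89414423e-05, -2.89669447e-01,  9.57126745e-01,
        -1.42737888e+02],
       [ 0.00000000e+00,  0.00000000e+00,  0.00000000e+00,
         1.00000000e+00]])}
{'clock': 0.1, 'qpos': array([-1.21580333,  0.62923599,  0.03842416,  1.51825267, -0.02696197,
        0.99629231, -0.0199887 ]), 'qd': array([-0.00163806, -0.00193657,  0.00238071, -0.00399784,  0.0012517 ,
       -0.00014025,  0.00071639]), 'tau': array([ 3.47969210e-03, -5.64534152e+01,  1.23062801e+00, -1.93971491e+01,
        1.13208647e-02,  5.40270674e-03, -9.11229193e-06]), 'eef_pos': array([265.26200836, 592.81092882, 230.49700704]), 'tool_rot': array([-3.13992211e+00,  3.52008249e-05,  2.72084869e+00]), 'force': array([ 0.80517295, -0.08032709,  0.23832878]), 'torque': array([0.0303292 , 0.01664458, 0.01801575]), 'gripper_force': 0.0, 'width': 85.49241260018317} 18.700000000000003
```
View pics/s0.png

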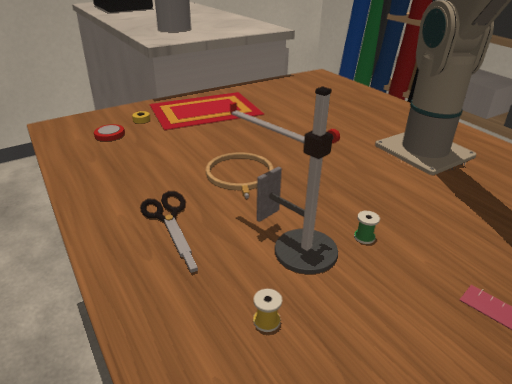

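View pics/t0.png

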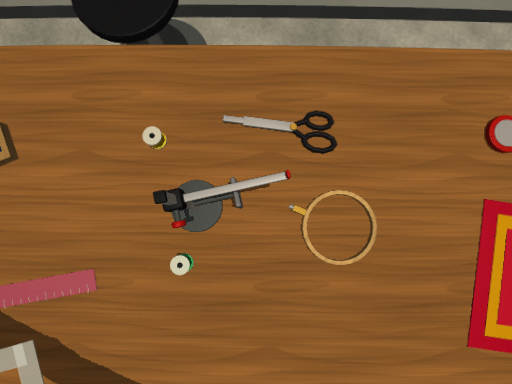

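The top view shows the hoop at (339,227) with its lug towards (298,209), and the foot at (197,205). The arm runs from about (180,197) to its red tip at (288,174). In the scene view the hoop is at (240,170) with its lug at (246,189), and the arm runs from (305,139) to (237,112).

```bash
cat > h.py <<'E'
import cv2,numpy as np
from cell import ctrl
from scipy.spatial.transform import Rotation as R
def K(c): return np.array([[c["fx"],0,c["cx"]],[0,c["fy"],c["cy"]],[0,0,1.]])
def D(c): return np.array([c["k1"],0,0,0.])
def ext(n,st=None):
    c=ctrl.calibration(n)
    if n!="wrist":
        Rm=cv2.Rodrigues(c["rvec"])[0]; return c,-Rm.T@c["tvec"],Rm.T
    H=c["hand_eye"];Rt=R.from_euler("xyz",st["tool_rot"]).as_matrix()
    return c,st["eef_pos"]+Rt@H[:3,3],Rt@H[:3,:3]
def rays(n,px,st=None):
    c,o,Rm=ext(n,st)
    u=cv2.undistortPoints(np.array(px,float).reshape(-1,1,2),K(c),D(c)).reshape(-1,2)
    d=np.c_[u,np.ones(len(u))]@Rm.T
    return o,d/np.linalg.norm(d,axis=1)[:,None]
def plane(n,px,z,st=None):
    o,d=rays(n,px,st); return o+d*((z-o[2])/d[:,2])[:,None]
def tri(*obs):   # (n,px,st)
    A=np.zeros((3,3));b=np.zeros(3);L=[]
    for n,px,st in obs:
        o,d=rays(n,[px],st);P=np.eye(3)-np.outer(d[0],d[0]);A+=P;b+=P@o;L.append((o,P))
    x=np.linalg.solve(A,b);return x,[round(float(np.linalg.norm(P@(x-o))),2) for o,P in L]
def proj(n,p,st=None):
    c,o,Rm=ext(n,st);q=(np.array(p,float).reshape(-1,3)-o)@Rm
    return cv2.projectPoints(q.reshape(-1,1,3),np.zeros(3),np.zeros(3),K(c),D(c))[0].reshape(-1,2)
def hoopmask(im,box):
    h=cv2.cvtColor(im,cv2.COLOR_BGR2HSV);print_=0
    x0,y0,x1,y1=box;m=np.zeros(im.shape[:2],np.uint8)
    m[y0:y1,x0:x1]=cv2.inRange(h,(13,60,165),(30,190,255))[y0:y1,x0:x1];return m
E
python3 - <<'E'
from h import *
s=cv2.imread("pics/s0.png");t=cv2.imread("pics/t0.png")
hs=lambda im,x,y:cv2.cvtColor(im,cv2.COLOR_BGR2HSV)[y,x]
print("hsv table",hs(t,400,300),"hoop",[hs(t,x,y) for x,y in((304,227),(339,192),(300,210),(293,207))],"arm",hs(t,250,184),hs(s,268,125))
for n,im,b in(("top",t,(275,180,390,275)),("scene",s,(195,145,285,205))):
    m=hoopmask(im,b);cv2.imwrite(f"pics/m_{n}.png",m)
    ys,xs=np.nonzero(m);P=plane(n,np.c_[xs,ys],14.)[:,:2]
    c=np.median(P,0)
    for _ in range(10):
        r=np.linalg.norm(P-c,axis=1);k=abs(r-80)<9
        A=np.c_[2*P[k],np.ones(k.sum())];q=np.linalg.lstsq(A,(P[k]**2).sum(1),rcond=None)[0];c=q[:2]
    r=np.linalg.norm(P-c,axis=1);print(n,len(P),"centre",c,"R",np.sqrt(q[2]+c@c), "r range",np.percentile(r[k],[2,98]))
    l=(r>90)&(r<118);v=P[l].mean(0)-c;print(" lug n",l.sum(),"mean",P[l].mean(0),"yaw",np.degrees(np.arctan2(v[1],v[0])),"r",np.linalg.norm(v),r[l].max())
# arm: bright grey centreline per column
N=[]
for n,im,(xa,xb),(ya,yb) in(("top",t,(205,280),(170,205)),("scene",s,(245,298),(105,145))):
    h=cv2.cvtColor(im,cv2.COLOR_BGR2HSV);pts=[]
    for x in range(xa,xb):
        y=[y for y in range(ya,yb) if h[y,x,1]<60 and h[y,x,2]>130]
        if y: pts.append((x,np.mean(y),len(y)))
    pts=np.array(pts);vx,vy,x0,y0=cv2.fitLine(pts[:,:2].astype(np.float32),cv2.DIST_HUBER,0,.01,.01).ravel()
    res=(pts[:,0]-x0)*-vy+(pts[:,1]-y0)*vx;print(n,len(pts),"slope",vy/vx,"width",np.median(pts[:,2]),"res",res.std())
    xx=np.array([xa,xb]);pp=np.c_[xx,y0+(xx-x0)*vy/vx];print(pp)
    o,d=rays(n,pp);nn=np.cross(d[0],d[1]);N.append((o,nn/np.linalg.norm(nn)))
dr=np.cross(N[0][1],N[1][1]);dr/=np.linalg.norm(dr)
A=np.array([N[0][1],N[1][1],[0,1.,0]])
for y in(0,-50,50):
    print("arm at y",y,np.linalg.solve(A,[N[0][1]@N[0][0],N[1][1]@N[1][0],y]),"dir",dr)
h=cv2.cvtColor(t,cv2.COLOR_BGR2HSV)
m=cv2.inRange(h,(0,0,0),(180,90,90));m[:175]=0;m[235:]=0;m[:,:160]=0;m[:,228:]=0
ys,xs=np.nonzero(m);cn=max(cv2.findContours(m,0,1)[0],key=cv2.contourArea);(cx,cy),rr=cv2.minEnclosingCircle(cn)
print("foot top",(cx,cy),rr,plane("top",[(197,205.5)],12))
print("foot scene",plane("scene",[(306,249)],12))
print("tip tri",tri(("top",(288.5,174),None),("scene",(233.5,106),None)))
print("TCP?",ctrl.read_state()["clock"])
E
```

```text
hsv table [ 15 182 139] hoop [array([ 18, 142, 199], dtype=uint8), array([ 18, 140, 209], dtype=uint8), array([ 20, 186, 211], dtype=uint8), array([ 20,  73, 171], dtype=uint8)] arm [ 18  30 193] [ 14  36 154]
top 899 centre [ 517.39335291 -165.45098296] R 79.95121997815693 r range [75.6465053  84.27842876]
 lug n 61 mean [556.45441649 -71.3522606 ] yaw 67.45630712460395 r 101.88393512919363 114.45414841784765
scene 278 centre [ 571.81506892 -147.3915807 ] R 79.30051833433998 r range [71.62015224 87.83233519]
 lug n 22 mean [ 525.94850922 -221.79118414] yaw -121.65338810758087 r 87.40161492298401 117.66557615667983
top 75 slope -0.22361264 width 8.0 res 0.17474678846658212
[[205.         192.91366698]
 [280.         176.14271916]]
scene 53 slope 0.38734552 width 4.0 res 0.20619662353662457
[[245.         115.53279117]
 [298.         136.06210441]]
arm at y 0 [601.55099941   0.         224.61260029] dir [ 0.22957691 -0.97327883 -0.00477059]
arm at y -50 [613.34499429 -50.         224.36752207] dir [ 0.22957691 -0.97327883 -0.00477059]
arm at y 50 [589.75700453  50.         224.85767851] dir [ 0.22957691 -0.97327883 -0.00477059]
foot top (193.336181640625, 197.48777770996094) 33.96173858642578 [[562.50874935 159.39448531  12.        ]]
foot scene [[568.13759276 169.59332886  12.        ]]
tip tri (array([607.34489156, -30.43928879, 233.65214356]), [1.09, 1.09])
TCP? 0.1
```

Careful with the scale: shifts go in shares of 50 mm. That gives: -50 mm is -1, -45 mm is -0.9.

```bash
echo '0 -1 0 0 0 0 85
0 -1 0 0 0 0 85
0 -1 0 0 0 0 85
0 -0.9 0 0 0 0 85
-0.9 0 0 0 0 0.1 85
-0.9 0 0 0 0 0.1 85
-0.9 0 0 0 0 0.1 85
-0.9 0 0 0 0 0.1 85
-0.9 0 0 0 0 0.1 85
-0.9 0 0 0 0 0.1 85
-0.9 0 0 0 0 0.1 85
-0.9 0 0 0 0 0.1 85' | python3 nudge.py; echo '-0.9 0 0 0 0 0.1 85
-0.9 0 0 0 0 0.1 85
-0.9 0 0 0 0 0.1 85
-0.9 0 0 0 0 0.1 85
-0.9 0 0 0 0 0.1 85
-0.9 0 0 0 0 0.1 85
-0.4 0 0 0 0 0.06 85
0 0 0 0 0 0 85
0 0 0 0 0 0 85' | python3 nudge.py
cat > wh.py <<'E'
from h import *
import sys
st=ctrl.read_state();w=ctrl.get_image("wrist");cv2.imwrite(f"pics/{sys.argv[1]}.png",w)
print(st["eef_pos"],st["tool_rot"],st["qpos"].round(2),st["force"],st["clock"])
E
python3 wh.py w1
```

```text
clock: 1.3
eef_pos: [438.5, 169.6, 231.2]
tool_rot: [3.141, 0.0, 1.917]
force: [0.7, 0.0, 0.8]
width: 84.9
gripper_force: 0.0
clock: 2.2
eef_pos: [458.9, -112.0, 231.0]
tool_rot: [-3.141, -0.001, 1.262]
force: [0.1, 0.7, 0.2]
width: 84.7
gripper_force: 0.0
[ 458.92766941 -111.98904133  231.0330198 ] [-3.14066934e+00 -9.51791407e-04  1.26195203e+00] [-0.18  0.42  0.51  2.01 -0.28  0.79  0.18] [0.06331029 0.65466768 0.21467357] 2.2
```

View pics/w1.png

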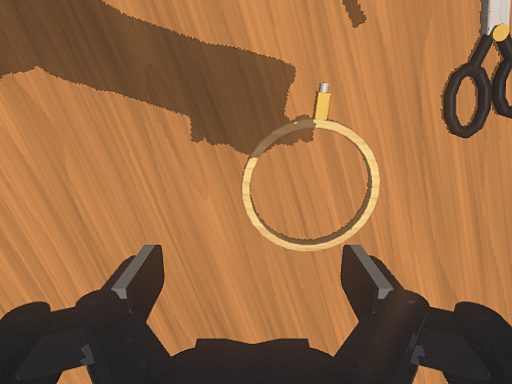

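The wrist view shows the hoop ring centred near (311,186), with the lug at (322,105) and the screw at (325,87). The fingers are open below and clear of everything.

```bash
cat >> h.py <<'E'
def fitring(n,im,box,st=None,lo=(13,60,110),hi=(30,170,255),z=14.):
    h=cv2.cvtColor(im,cv2.COLOR_BGR2HSV);x0,y0,x1,y1=box
    m=cv2.inRange(h,lo,hi);k0=np.zeros_like(m);k0[y0:y1,x0:x1]=1;m*=k0
    ys,xs=np.nonzero(m);P=plane(n,np.c_[xs,ys],z,st)[:,:2];c=(P.min(0)+P.max(0))/2
    for t in (30,20,14,9,7,7,7):
        r=np.linalg.norm(P-c,axis=1);k=abs(r-80)<t
        q=np.linalg.lstsq(np.c_[2*P[k],np.ones(k.sum())],(P[k]**2).sum(1),rcond=None)[0];c=q[:2]
    r=np.linalg.norm(P-c,axis=1);return c,np.sqrt(q[2]+c@c),np.percentile(r[k],[2,98]),P,r,m
E
python3 - <<'E'
from h import *
st=dict(eef_pos=np.array([458.928,-111.989,231.033]),tool_rot=np.array([-3.14067,-.00095,1.26195]))
w=cv2.imread("pics/w1.png");t=cv2.imread("pics/t0.png")
h=cv2.cvtColor(w,cv2.COLOR_BGR2HSV);print([h[y,x] for x,y in((245,190),(376,186),(250,165),(322,105),(275,127),(311,180))])
out=[]
for n,im,b,s in(("top",t,(275,180,390,275),None),("wrist",w,(225,75,400,262),st)):
    c,Rr,rg,P,r,m=fitring(n,im,b,s,lo=(13,60,165),hi=(30,200,255))
    l=(r>89)&(r<113);v=P[l].mean(0)-c
    print(n,c.round(1),Rr,rg,"lug",l.sum(),P[l].mean(0).round(1),np.degrees(np.arctan2(v[1],v[0])),np.linalg.norm(v))
    out.append((n,proj(n,[*c,14],s)[0],s)); 
    out.append((n,proj(n,[*P[l].mean(0),14],s)[0],s))
print(tri(out[0],out[2]),tri(out[1],out[3]))
E
```

```text
[array([ 21, 112, 241], dtype=uint8), array([ 19, 118, 235], dtype=uint8), array([ 22, 106, 243], dtype=uint8), array([ 21, 156, 238], dtype=uint8), array([ 13, 144, 113], dtype=uint8), array([ 14, 157, 195], dtype=uint8)]
top [ 517.4 -165.6] 79.90156168025337 [75.65399093 84.13846665] lug 61 [556.2 -72.1] 67.44626537666655 101.19419606250845
wrist [ 519.8 -166.5] 80.39276052586311 [73.32401115 86.71649908] lug 7112 [ 532.4 -156.5] 38.37343497726319 16.060470880602868
(array([ 517.94587342, -161.92346765,   28.4339558 ]), [0.54, 0.54]) (array([520.84048789, -55.8428923 , 286.50121702]), [30.03, 30.03])
```

```bash
python3 - <<'E'
from h import *
st=dict(eef_pos=np.array([458.928,-111.989,231.033]),tool_rot=np.array([-3.14067,-.00095,1.26195]))
w=cv2.imread("pics/w1.png");t=cv2.imread("pics/t0.png")
out=[]
for n,im,b,s in(("top",t,(275,180,390,275),None),("wrist",w,(225,75,400,262),st)):
    c,Rr,rg,P,r,m=fitring(n,im,b,s,lo=(17,60,165),hi=(30,200,255))
    l=(r>89)&(r<113);v=P[l].mean(0)-c
    print(n,c.round(1),Rr,rg,"lug",l.sum(),P[l].mean(0).round(1),np.degrees(np.arctan2(v[1],v[0])),np.linalg.norm(v))
    out.append((n,proj(n,[*c,14],s)[0],s)); 
    out.append((n,proj(n,[*P[l].mean(0),14],s)[0],s))
print(tri(out[0],out[2]),tri(out[1],out[3]))
E
```

```text
top [ 517.4 -165.5] 79.88471839330393 [75.70169169 84.01288631] lug 61 [556.2 -72.1] 67.43879922529554 101.12426887205308
wrist [ 518.4 -163.2] 79.8783712511389 [75.61553582 83.98960506] lug 274 [557.  -69.9] 67.52979391431676 101.02084479668731
(array([ 518.08776201, -165.68431866,    9.26092543]), [1.16, 1.16]) (array([555.74377834, -70.31450778,  21.03153401]), [1.02, 1.02])
```

```bash
echo '-0.64 -0.16 0 0 0 0 70
0 0 0.9 0 0 0 50
0 0 0.9 0 0 0 50
0 0 0.9 0 0 0 50
0 0 0.9 0 0 0 50
0 0 0.6 0 0 0 50
0 0 0.28 0 0 0 50
0 0 0 0 0 0 50
0 0 0 0 0 0 50' | python3 nudge.py; python3 wh.py w2
```

```text
clock: 3.15
eef_pos: [442.1, -139.9, 7.3]
tool_rot: [-3.141, -0.0, 1.263]
force: [0.1, -0.5, -0.9]
width: 50.0
gripper_force: 0.0
[ 442.137197   -139.87993522    7.3287863 ] [-3.14144629e+00 -2.42908469e-04  1.26325492e+00] [ 0.1   0.8   0.22  2.18 -0.74  0.23  0.67] [ 0.09095084 -0.54580233 -0.8702599 ] 3.15
```

```bash
echo '0 0 0.06 0 0 0 0
0 0 0 0 0 0 0
0 0 0 0 0 0 0
0 0 0 0 0 0 0
-0.46 0.12 0 0 0 0 0
-0.46 0.12 0 0 0 0 0
-0.46 0.12 0 0 0 0 0
-0.46 0.12 0 0 0 0 0
-0.46 0.12 0 0 0 0 0
-0.46 0.12 0 0 0 0 0
-0.46 0.12 0 0 0 0 0
-0.46 0.12 0 0 0 0 0' | python3 nudge.py;echo '0 0 0 0 0 -0.063 0
0 0 0 0 0 -0.063 0
0 0 0 0 0 -0.063 0
0 0 0 0 0 -0.063 0
0 0 0 0 0 -0.063 0
0 0 0 0 0 -0.063 0
0 0 0 0 0 -0.063 0
0 0 0 0 0 -0.063 0
0 0 0 0 0 -0.063 0
0 0 0 0 0 -0.063 0
0 0 0 0 0 0 0
0 0 0 0 0 0 0' | python3 nudge.py; python3 - <<'E'
from h import *
t=ctrl.get_image("top");cv2.imwrite("pics/t1.png",t);print(ctrl.read_state()["qpos"].round(2))
c,Rr,rg,P,r,m=fitring("top",t,(345,190,500,310),lo=(17,60,165),hi=(30,200,255))
print(c,Rr,rg)
E
```

```text
clock: 4.4
eef_pos: [431.9, -329.6, 5.4]
tool_rot: [-3.141, -0.004, 1.263]
force: [0.5, 4.2, 6.2]
width: 6.4
gripper_force: 59.9
clock: 5.6
eef_pos: [432.0, -332.1, 5.5]
tool_rot: [3.14, 0.003, 1.889]
force: [0.1, -1.1, 7.2]
width: 6.5
gripper_force: 59.9
[ 0.49  0.84  0.18  1.97 -0.38  0.37  1.28]
[ 504.44464055 -302.36061613] 80.06656687742795 [75.73293288 84.3792064 ]
```

View pics/t1.png

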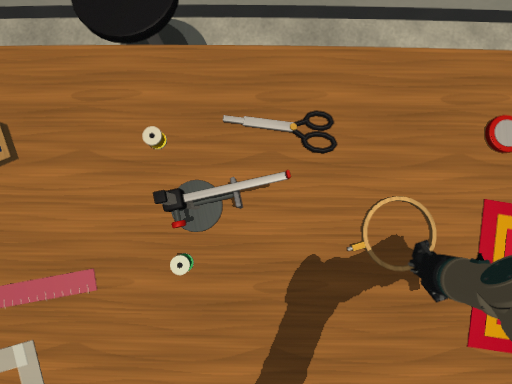

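Scaled: 40 mm is 0.8, -45 mm is -0.9.

```bash
echo '0 0 0 0 0 0 60
0 0 0 0 0 0 60
0 0 0 0 0 0 60
0 0 -0.4 0 0 0 60
0 0 -0.9 0 0 0 80
0 0 -0.9 0 0 0 80
0 0 -0.9 0 0 0 80
0 0 -0.9 0 0 0 80
0.8 0.4 0 0 0 0 80
0 0 0 0 0 0 80
0 0 0 0 0 0 80' | python3 nudge.py; python3 - <<'E'
from h import *
st=ctrl.read_state();w=ctrl.get_image("wrist");t=ctrl.get_image("top");cv2.imwrite("pics/w3.png",w);cv2.imwrite("pics/t2.png",t)
print(st["eef_pos"],st["tool_rot"],st["qpos"].round(2))
cr=proj("wrist",[505,-302,14],st)[0];print(cr)
out=[]
for n,im,s in(("top",t,None),("wrist",w,st)):
    p=proj(n,[504,-302,14],s)[0].astype(int);k=55 if n=="top" else 140
    b=(max(p[0]-k,0),max(p[1]-k,0),p[0]+k,p[1]+k)
    c,Rr,rg,P,r,m=fitring(n,im,b,s,lo=(17,60,165),hi=(30,200,255))
    a=np.degrees(np.arctan2(*(P-c).T[::-1]));l=(r>89)&(r<113)&(abs(a-103)<15);v=P[l].mean(0)-c
    print(n,c.round(1),Rr,rg,"lug",l.sum(),P[l].mean(0).round(1),np.degrees(np.arctan2(v[1],v[0])),np.linalg.norm(v))
    out+=[(n,proj(n,[*c,14],s)[0],s),(n,proj(n,[*P[l].mean(0),14],s)[0],s)]
print(tri(out[0],out[2]),tri(out[1],out[3]))
E
```

```text
clock: 6.75
eef_pos: [437.7, -285.1, 204.2]
tool_rot: [-3.141, -0.001, 1.893]
force: [0.6, -0.9, -0.0]
width: 80.0
gripper_force: 0.0
[ 437.72920078 -285.10723802  204.18928709] [-3.14149117e+00 -1.07204840e-03  1.89342010e+00] [ 0.28  0.51  0.37  1.91 -0.25  0.77  1.1 ]
[302.07449586 200.5938949 ]
top [ 504.3 -301.7] 79.87572573485667 [75.65928947 83.88202293] lug 0 [nan nan] nan nan
wrist [ 505.3 -299.8] 79.6907371301821 [75.56346651 83.66481075] lug 0 [nan nan] nan nan
(array([ 504.18583422, -299.01086661,   19.24937055]), [0.62, 0.62]) (array([nan, nan, nan]), [nan, nan])<stdin>:10: RuntimeWarning: Mean of empty slice.
  ret = um.true_divide(
<stdin>:11: RuntimeWarning: Mean of empty slice.
<stdin>:12: RuntimeWarning: Mean of empty slice.
```

```bash
python3 - <<'E'
from h import *
st=dict(eef_pos=np.array([437.729,-285.107,204.189]),tool_rot=np.array([-3.141491,-.001072,1.89342]))
w=cv2.imread("pics/w3.png");t=cv2.imread("pics/t2.png")
out=[]
for n,im,s,C in(("top",t,None,(504.3,-301.7)),("wrist",w,st,(505.3,-299.8))):
    p=proj(n,[*C,14],s)[0].astype(int);k=55 if n=="top" else 175
    b=(max(p[0]-k,0),max(p[1]-k,0),p[0]+k,p[1]+k)
    c,Rr,rg,P,r,m=fitring(n,im,b,s,lo=(17,60,100),hi=(30,230,255))
    a=np.degrees(np.arctan2(*(P-c).T[::-1]))%360;l=(r>89)&(r<113)
    print(n,c,Rr,l.sum(),np.histogram(a[l],18,(0,360))[0])
    l&=abs(a-105)<25;v=P[l].mean(0)-c
    print(P[l].mean(0).round(1),np.degrees(np.arctan2(v[1],v[0])),np.linalg.norm(v))
    out+=[(n,proj(n,[*c,14],s)[0],s),(n,proj(n,[*P[l].mean(0),14],s)[0],s)]
print(tri(out[0],out[2]),tri(out[1],out[3]))
E
```

```text
top [ 504.41779411 -300.92749501] 79.74091475201746 43 [ 0  0  0  0  0 43  0  0  0  0  0  0  0  0  0  0  0  0]
[ 474.  -204.8] 107.53741674294497 100.80176243866485
wrist [ 505.06393381 -299.35009633] 79.87451061019499 337 [  0   0   0   0   0 337   0   0   0   0   0   0   0   0   0   0   0   0]
[ 473.7 -203.5] 108.0964739597537 100.86879103075194
(array([ 504.32153595, -298.93185098,   17.73058241]), [0.55, 0.55]) (array([ 473.778146  , -203.8761491 ,   16.16550038]), [0.53, 0.53])
```

Scaled: 20 mm is 0.4, 33 mm is 0.66.

```bash
echo '0.66 0.4 0.4 0 0 0 50
0.66 0.4 0.4 0 0 0 50
0.64 0.4 0.4 0 0 0 50
0 0 0 0 -0.14 0 50
0 0 0 0 -0.14 0 50
0 0 0 0 -0.14 0 50
0 0 0 0 -0.14 0 50
0 0 0 0 -0.14 0 50
0 0 0 0 0 0 50
0 0 0 0 0 0 50' | python3 nudge.py; cat > go.py <<'E'
from h import *
import sys
st=ctrl.read_state();Rt=R.from_euler("xyz",st["tool_rot"]).as_matrix()
T=np.array(list(map(float,sys.argv[1:4])))
print("tool delta",(Rt.T@(T-st["eef_pos"])).round(1),"z",Rt[:,2].round(3),"x",Rt[:,0].round(3),"q",st["qpos"].round(2),"F",st["force"].round(1),st["clock"])
E
python3 go.py 463.8 -172.9 55;python3 go.py 475.6 -209.6 9
```

```text
clock: 7.85
eef_pos: [457.4, -166.6, 128.7]
tool_rot: [-3.121, 0.414, 1.892]
force: [-0.4, -0.3, -0.4]
width: 49.9
gripper_force: 0.0
tool delta [22.4  5.6 70.5] z [ 0.107 -0.389 -0.915] x [-0.289  0.869 -0.403] q [-0.57  0.75  0.9   2.27 -0.84  0.25  1.25] F [-0.4 -0.3 -0.4] 7.85
tool delta [  5.6   6.4 128.1] z [ 0.107 -0.389 -0.915] x [-0.289  0.869 -0.403] q [-0.57  0.75  0.9   2.27 -0.84  0.25  1.25] F [-0.4 -0.3 -0.4] 7.85
```

```bash
python3 go.py 470.7 -192 44; echo '0.12 0.06 0.84 0 0 0 50
0.12 0.06 0.84 0 0 0 50
0 0 0 0 0 0 50
0 0 0 0 0 0 50' | python3 nudge.py; python3 go.py 475 -207.7 7
```

```text
tool delta [ 8.2  6.5 88.8] z [ 0.107 -0.389 -0.915] x [-0.289  0.869 -0.403] q [-0.57  0.75  0.9   2.27 -0.84  0.25  1.25] F [-0.4 -0.3 -0.4] 7.85
clock: 8.25
eef_pos: [480.8, -182.1, 68.3]
tool_rot: [-3.095, 0.399, 1.888]
force: [-0.1, -0.0, 0.5]
width: 49.8
gripper_force: 0.0
tool delta [  3.1 -10.4  65.8] z [ 0.076 -0.384 -0.92 ] x [-0.287  0.875 -0.389] q [-0.46  0.89  0.8   2.2  -1.09  0.23  1.46] F [-0.1 -0.   0.5] 8.25
```

```bash
cat >> go.py <<'E'
if len(sys.argv)>4:
    z=np.array(list(map(float,sys.argv[4:7])));x=np.array(list(map(float,sys.argv[7:10])))
    z/=np.linalg.norm(z);x-=z*(x@z);x/=np.linalg.norm(x);M=np.c_[x,np.cross(z,x),z]
    print("rotvec tool",R.from_matrix(Rt.T@M).as_rotvec().round(3),"delta after turn",(M.T@(T-st["eef_pos"])).round(1))
E
python3 go.py 474 -204 4 0 0 -1 -.306 .952 0
```

```text
tool delta [  7.8 -10.2  67. ] z [ 0.076 -0.384 -0.92 ] x [-0.287  0.875 -0.389] q [-0.46  0.89  0.8   2.2  -1.09  0.23  1.46] F [-0.1 -0.   0.5] 8.25
rotvec tool [-0.045  0.399 -0.004] delta after turn [-18.8 -13.2  64.3]
```

Careful with the scale: shifts go in shares of 50 mm. That gives: -19 mm is -0.38, -13 mm is -0.26.

```bash
echo '0 0 0 -0.015 0.133 0 50
0 0 0 -0.015 0.133 0 50
0 0 0 -0.015 0.133 0 50
-0.38 -0.26 0 0 0 0 50
0 0 0 0 0 0 50
0 0 0 0 0 0 50' | python3 nudge.py;python3 go.py 474 -204 4 0 0 -1 -.306 .952 0
```

```text
clock: 8.85
eef_pos: [473.9, -203.0, 69.2]
tool_rot: [3.14, 0.001, 1.878]
force: [-1.0, 0.9, -0.3]
width: 49.8
gripper_force: 0.0
tool delta [-0.9 -0.3 65.2] z [ 0.002 -0.001 -1.   ] x [-0.303  0.953 -0.001] q [-0.11  0.83  0.74  2.04 -0.95  0.66  1.59] F [-1.   0.9 -0.3] 8.85
rotvec tool [ 0.001  0.001 -0.004] delta after turn [-1.  -0.2 65.2]
```

Scaled: 27 mm is 0.54, 25 mm is 0.5.

```bash
echo '0 0 0.8 0 0 0 50
0 0 0.5 0 0 0 50
0 0 0 0 0 0 0
0 0 0 0 0 0 0
0 0 0 0 0 0 0
0 0 0 0 0 0 0
-0.36 0.54 0 0 0 0 0
-0.36 0.54 0 0 0 0 0
-0.36 0.54 0 0 0 0 0
-0.36 0.54 0 0 0 0 0
0 0 0 0 0 0 0
0 0 0 0 0 0 0' | python3 nudge.py; echo '0 0 0 0 0 0.12 0
0 0 0 0 0 0.12 0
0 0 0 0 0 0.12 0
0 0 0 0 0 0.12 0
0 0 0 0 0 0.12 0
0 0 0 0 0 0.12 0
0 0 0 0 0 0.12 0
0 0 0 0 0 0.12 0
0 0 0 0 0 0.12 0
0 0 0 0 0 0.12 0
0 0 0 0 0 0.12 0
0 0 0 0 0 0.12 0' | python3 nudge.py; python3 go.py 600 -240 4
```

```text
clock: 10.05
eef_pos: [601.3, -238.7, 4.2]
tool_rot: [3.139, 0.004, 1.882]
force: [2.2, -0.2, 4.1]
width: 12.4
gripper_force: 59.6
clock: 11.25
eef_pos: [598.5, -238.9, 4.3]
tool_rot: [3.139, 0.0, 0.434]
force: [-0.3, -1.6, 4.5]
width: 12.1
gripper_force: 59.6
tool delta [0.9 1.6 0.3] z [ 0.001 -0.002 -1.   ] x [ 0.907  0.421 -0.   ] q [-0.12  1.11  0.86  1.69 -1.07  0.89  0.08] F [-0.3 -1.6  4.5] 11.25
```

Scaled: -40 mm is -0.8, -30 mm is -0.6.

```bash
echo '0 0 0 0 0 0 50
0 0 0 0 0 0 50
0 0 0 0 0 0 50
0 0 -0.6 0 0 0 50
0 0 -0.8 0 0 0 50
0 0 0 0 -0.14 0 50
0 0 0 0 -0.14 0 50
0 0 0 0 -0.14 0 50
0 0 0 0 -0.14 0 50
0 0 0 0 -0.14 0 50
0 0 0 0 0 0 50
0 0 0 0 0 0 50' | python3 nudge.py; python3 go.py 600 -240 74; python3 - <<'E'
from h import *
st=ctrl.read_state();w=ctrl.get_image("wrist");t=ctrl.get_image("top");cv2.imwrite("pics/w4.png",w);cv2.imwrite("pics/t4.png",t)
cv2.imwrite("pics/c4.png",np.hstack([w[:,:],t[100:384,250:512] if 0 else cv2.resize(t[100:292,250:506],(512,384))])[:, :])
cv2.imwrite("pics/c4.png",cv2.resize(cv2.imread("pics/c4.png"),(800,300)))
p=proj("top",[507,-281.5,14])[0].astype(int);k=60
c,Rr,rg,P,r,m=fitring("top",t,(p[0]-k,p[1]-k,p[0]+k,p[1]+k),lo=(17,60,100),hi=(30,230,255));print(c,Rr,rg)
a=np.degrees(np.arctan2(*(P-c).T[::-1]));l=(r>89)&(r<113);print(l.sum(),a[l].mean(),a[l].std(),P[l].mean(0))
E
```

```text
clock: 12.45
eef_pos: [598.6, -238.4, 71.9]
tool_rot: [3.142, 0.7, 0.441]
force: [-0.7, -0.5, 0.3]
width: 50.4
gripper_force: 0.0
tool delta [-0.9  2.  -2. ] z [-0.583 -0.275 -0.765] x [ 0.692  0.327 -0.644] q [-0.23  1.39  1.12  1.09 -0.54  1.57 -0.48] F [-0.7 -0.5  0.3] 12.45
[ 505.00294774 -281.45681141] 79.87100853415741 [74.64400348 84.62651984]
31 21.8504485495824 2.0195482566076746 [ 595.05875312 -245.4436958 ]
```

View pics/c4.png

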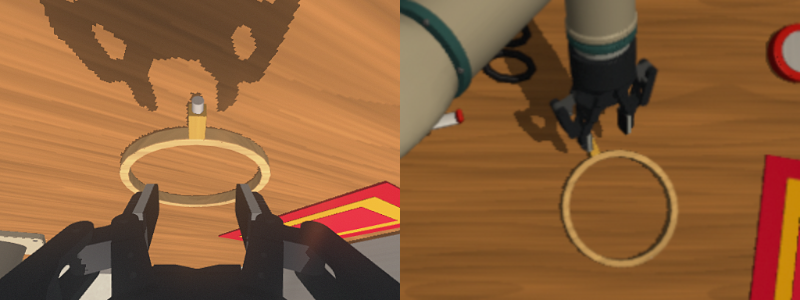

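The left half (wrist) shows the lug upright and centred between the fingers at about column 253 of 512. The right half (top) shows the ring lying free at world (505,-281). The full 0.70 rad lean is reachable here.

```bash
python3 go.py 592 -241 9 ; python3 - <<'E'
from h import *
st=dict(eef_pos=ctrl.read_state()["eef_pos"],tool_rot=ctrl.read_state()["tool_rot"]);w=cv2.imread("pics/w4.png")
h=cv2.cvtColor(w,cv2.COLOR_BGR2HSV);m=cv2.inRange(h,(17,130,150),(30,230,255));m[:140]=0;m[185:]=0;m[:,:225]=0;m[:,285:]=0
ys,xs=np.nonzero(m);print(len(xs),xs.min(),xs.max(),ys.min(),ys.max(),plane("wrist",[(xs.mean(),ys.min()),(xs.mean(),ys.max())],14,st))
E
```

```text
tool delta [37.3 -1.3 54.3] z [-0.581 -0.274 -0.766] x [ 0.695  0.323 -0.643] q [-0.23  1.38  1.12  1.09 -0.54  1.57 -0.48] F [-0.6  0.4  0.4] 12.55
687 233 264 141 178 [[ 613.12153436 -232.90699264   14.        ]
 [ 579.67607227 -248.48118734   14.        ]]
```

Scaled: 37 mm is 0.74, -1 mm is -0.02.

```bash
echo '0.74 0 0 0 0 0 50
0 -0.02 0.6 0 0 0 50
0 0 0.4 0 0 0 50
0 0 0.08 0 0 0 50
0 0 0 0 0 0 50
0 0 0 0 0 0 50' | python3 nudge.py; python3 go.py 592 -241 8
```

```text
clock: 13.15
eef_pos: [594.3, -240.3, 9.7]
tool_rot: [3.138, 0.697, 0.438]
force: [0.3, 0.1, -0.3]
width: 50.1
gripper_force: 0.0
tool delta [-0.7 -0.3  2.8] z [-0.58  -0.276 -0.767] x [ 0.694  0.325 -0.642] q [-0.23  1.46  1.09  1.1  -0.58  1.5  -0.5 ] F [ 0.3  0.1 -0.3] 13.15
```

Good; closing, then a small lift to check the grip.

```bash
echo '0 0 0.03 0 0 0 0
0 0 0 0 0 0 0
0 0 0 0 0 0 0
0 0 0 0 0 0 0
0 0 0 0 0 0 0
-0.2 0 -0.24 0 0 0 0
-0.4 0 -0.5 0 0 0 0
-0.4 0 -0.5 0 0 0 0
0 0 0 0 0 0 0
0 0 0 0 0 0 0' | python3 nudge.py; python3 go.py 594 -250 190;python3 wh.py w5
```

```text
clock: 14.15
eef_pos: [594.3, -239.5, 87.1]
tool_rot: [3.14, 0.697, 0.439]
force: [-0.0, 0.4, -1.5]
width: 11.9
gripper_force: 59.4
tool delta [-69.7   9.5 -75.8] z [-0.58  -0.275 -0.766] x [ 0.694  0.326 -0.642] q [-0.24  1.37  1.13  1.11 -0.53  1.57 -0.46] F [-0.   0.4 -1.5] 14.15
[ 594.30951719 -239.51028733   87.08074362] [3.13955916 0.6974715  0.43918874] [-0.24  1.37  1.13  1.11 -0.53  1.57 -0.46] [-1.65196344e-04  4.42939917e-01 -1.47879107e+00] 14.15
```

View pics/w5.png

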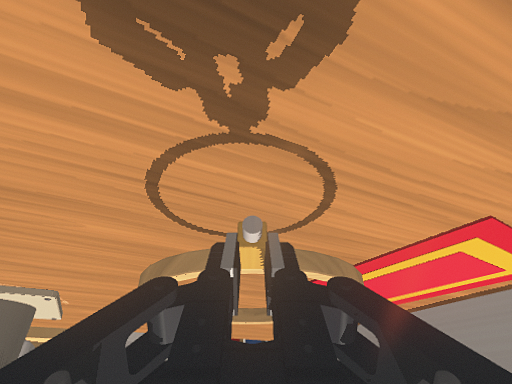

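```bash
echo '-0.54 0.06 -0.64 0 0 0 0
-0.54 0.06 -0.64 0 0 0 0
-0.54 0.06 -0.64 0 0 0 0
-0.54 0.06 -0.64 0 0 0 0
-0.54 0.06 -0.64 0 0 0 0
-0.54 0.06 -0.64 0 0 0 0
0 0 0 0 0 0 0
0 0 0 0 0 0 0' | python3 nudge.py; cat > tgt.py <<'E'
from h import *
import sys
# s, z of hoop_top, beta -> TCP target and tool axes
s,zt,b=map(float,sys.argv[1:4]);post=np.array([562.,160,0]);u=np.array([.2296,-.9733,0]);k=np.array([0,0,1.]);th=.697
hx=k*np.cos(b)-u*np.sin(b);hz=u*np.cos(b)+k*np.sin(b)
z=-hz*np.cos(th)-hx*np.sin(th);x=hx*np.cos(th)-hz*np.sin(th);M=np.c_[x,np.cross(z,x),z]
T=post+s*u+k*zt+22*hx+1.5*hz
st=ctrl.read_state();Rt=R.from_euler("xyz",st["tool_rot"]).as_matrix()
print("TCP target",T.round(1),"rotvec",R.from_matrix(Rt.T@M).as_rotvec().round(3),"delta now-axes",(Rt.T@(T-st["eef_pos"])).round(1),"after turn",(M.T@(T-st["eef_pos"])).round(1))
Hx=Rt@np.array([np.cos(th),0,-np.sin(th)]);Hz=Rt@np.array([-np.sin(th),0,-np.cos(th)])
p=st["eef_pos"]-22*Hx-1.5*Hz;d=p-post
print("now s",round(d@u,1),"lat",round(float(d@np.cross(k,u)),1),"top z",p[2].round(1),"q",st["qpos"].round(2),"F",st["force"].round(2),st["clock"])
E
python3 tgt.py 300 290 .2
```

```text
clock: 15.0
eef_pos: [601.2, -255.9, 336.9]
tool_rot: [3.141, 0.699, 0.44]
force: [-0.3, -0.4, -1.8]
width: 12.1
gripper_force: 59.3
TCP target [ 630.2 -129.2  311.9] rotvec [-0.018  1.141 -1.459] delta now-axes [  77.5 -102.2  -32.5] after turn [75.6 57.4 92.3]
now s 418.3 lat -78.9 top z 335.4 q [-0.16  1.13  1.21  0.86 -0.37  1.92 -0.38] F [-0.32 -0.37 -1.77] 15.0
```

```bash
echo '0 0 0 -0.001 0.088 -0.112 0
0 0 0 -0.001 0.088 -0.112 0
0 0 0 -0.001 0.088 -0.112 0
0 0 0 -0.001 0.088 -0.112 0
0 0 0 -0.001 0.088 -0.112 0
0 0 0 -0.001 0.088 -0.112 0
0 0 0 -0.001 0.088 -0.112 0
0 0 0 0 0 0 0' | python3 nudge.py; python3 tgt.py 300 290 .2
```

```text
clock: 15.8
eef_pos: [598.5, -258.2, 335.9]
tool_rot: [-2.886, -0.045, 1.159]
force: [0.3, -0.3, -0.9]
width: 12.0
gripper_force: 59.4
TCP target [ 630.2 -129.2  311.9] rotvec [-0.01   0.523 -0.682] delta now-axes [129.8 -14.3  34.6] after turn [77.5 60.5 92.6]
now s 425.3 lat -72.7 top z 320.4 q [ 0.04  0.84  0.87  1.09 -0.56  1.71  0.39] F [ 0.33 -0.3  -0.88] 15.8
```

```bash
echo '0 0 0 -0.001 0.088 -0.112 0
0 0 0 -0.001 0.088 -0.112 0
0 0 0 -0.001 0.088 -0.112 0
0 0 0 -0.001 0.088 -0.112 0
0 0 0 -0.001 0.088 -0.112 0
0 0 0 -0.001 0.088 -0.112 0
0 0 0 0 0 0 0
0 0 0 0 0 0 0' | python3 nudge.py; python3 tgt.py 300 290 .2; python3 - <<'E'
from h import *
a=ctrl.get_image("scene");b=ctrl.get_image("top");cv2.imwrite("pics/s5.png",a);cv2.imwrite("pics/t5.png",b)
cv2.imwrite("pics/c5.png",cv2.resize(np.hstack([a,b]),(800,300)))
E
```

```text
clock: 16.6
eef_pos: [601.4, -255.1, 335.3]
tool_rot: [-3.131, -0.677, 1.791]
force: [0.7, 0.1, -0.9]
width: 11.8
gripper_force: 59.3
TCP target [ 630.2 -129.2  311.9] rotvec [-0.003 -0.003 -0.009] delta now-axes [76.2 56.6 90.8] after turn [76.  57.  90.7]
now s 415.9 lat -57.2 top z 313.5 q [ 0.41  0.92  0.48  0.93 -0.74  1.96  0.99] F [ 0.72  0.14 -0.93] 16.6
```

View pics/c5.png

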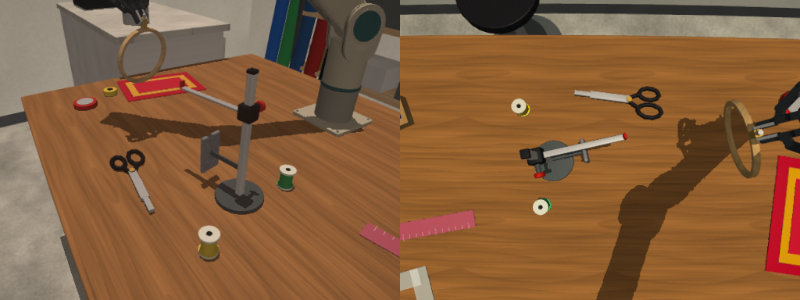

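The scene half shows the hoop held upright beyond the arm's tip. The top half shows the ring edge-on at about (740,140) in the composite, clear of the tip at (625,136).

Scaled: 19 mm is 0.38, 14 mm is 0.28.

```bash
echo '0.38 0.28 0.46 0 0 0 0
0.38 0.28 0.46 0 0 0 0
0.38 0.28 0.46 0 0 0 0
0.38 0.28 0.44 0 0 0 0
0 0 0 0 0 0 0
0 0 0 0 0 0 0' | python3 nudge.py; python3 tgt.py 240 285 .2;python3 tgt.py 88 275 .2; python3 - <<'E'
from h import *
a=ctrl.get_image("scene");b=ctrl.get_image("top");cv2.imwrite("pics/s6.png",a);cv2.imwrite("pics/t6.png",b)
# tip (red) in each view and ring points: predicted ring circle overlay check
st=ctrl.read_state();Rt=R.from_euler("xyz",st["tool_rot"]).as_matrix();th=.697
Hx=Rt@[np.cos(th),0,-np.sin(th)];Hz=Rt@[-np.sin(th),0,-np.cos(th)];Hy=np.cross(Hz,Hx);c=st["eef_pos"]-97*Hx-1.5*Hz
A=np.linspace(0,2*np.pi,73)
P=np.array([c+80*(np.cos(t)*Hx+np.sin(t)*Hy) for t in A])
big=[]
for n,im in(("scene",a),("top",b)):
    im=im.copy();q=proj(n,P)
    for p in q: cv2.circle(im,tuple(p.astype(int)),0,(255,0,0),-1)
    x,y=np.clip(q.mean(0).astype(int)-[100,75],0,[312,234]);big.append(cv2.resize(im[y:y+150,x:x+200],(400,300),interpolation=cv2.INTER_NEAREST))
cv2.imwrite("pics/c6.png",np.hstack(big))
E
```

```text
clock: 17.3
eef_pos: [629.6, -127.5, 314.8]
tool_rot: [-3.138, -0.675, 1.8]
force: [0.2, -1.0, -1.1]
width: 11.9
gripper_force: 59.3
TCP target [616.4 -70.8 306.9] rotvec [-0.003 -0.001 -0.002] delta now-axes [40.5  0.3 42.6] after turn [40.6  0.2 42.5]
now s 298.2 lat -0.3 top z 292.9 q [ 0.22  0.85  0.47  1.14 -0.77  1.78  0.93] F [ 0.16 -0.95 -1.06] 17.3
TCP target [581.5  77.2 296.9] rotvec [-0.003 -0.001 -0.002] delta now-axes [152.9   0.3 145.4] after turn [153.1   0.2 145.2]
now s 298.2 lat -0.3 top z 292.9 q [ 0.22  0.85  0.47  1.14 -0.77  1.78  0.93] F [ 0.16 -0.95 -1.06] 17.3
```

View pics/c6.png

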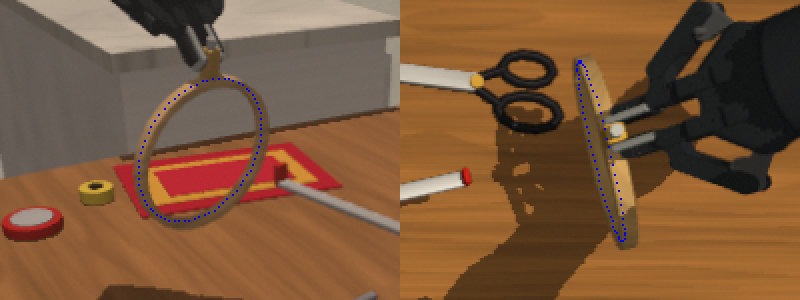

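Predicted ring circle matches the ring in both views within about 2 px. The arm tip points through it, so I thread it on.

Scaled: 19 mm is 0.38, 18 mm is 0.36.

```bash
echo '0.38 0 0.36 0 0 0 0
0.38 0 0.36 0 0 0 0
0.38 0 0.36 0 0 0 0
0.38 0 0.36 0 0 0 0
0 0 0 0 0 0 0
0 0 0 0 0 0 0' | python3 nudge.py; python3 tgt.py 92 275 .2
```

```text
clock: 18.0
eef_pos: [605.6, -29.1, 305.8]
tool_rot: [-3.138, -0.675, 1.796]
force: [-0.3, -0.6, -0.9]
width: 12.0
gripper_force: 59.4
TCP target [582.5  73.3 296.9] rotvec [ 0.    -0.001 -0.005] delta now-axes [76.4  0.7 72.6] after turn [76.5  1.  72.5]
now s 197.0 lat -1.1 top z 283.9 q [ 0.07  0.75  0.47  1.37 -0.79  1.63  0.91] F [-0.33 -0.59 -0.89] 18.0
```

Scaled: 19 mm is 0.38, 18 mm is 0.36.

```bash
echo '0.38 0 0.36 0 0 0 0
0.38 0 0.36 0 0 0 0
0.38 0 0.36 0 0 0 0
0.38 0.02 0.36 0 0 0 0
0 0 0 0 0 0 0
0 0 0 0 0 0 0' | python3 nudge.py; python3 tgt.py 92 235 .2;  python3 - <<'E'
from h import *
a=ctrl.get_image("scene");b=ctrl.get_image("top");cv2.imwrite("pics/s7.png",a);cv2.imwrite("pics/t7.png",b)
cv2.imwrite("pics/c7.png",np.hstack([cv2.resize(a[60:285,160:460],(400,300)),cv2.resize(b[100:280,130:370],(400,300))]))
E
```

```text
clock: 18.6
eef_pos: [583.3, 71.9, 296.9]
tool_rot: [-3.138, -0.675, 1.796]
force: [0.3, -0.8, -0.7]
width: 12.0
gripper_force: 59.4
TCP target [582.5  73.3 256.9] rotvec [ 0.001 -0.001 -0.005] delta now-axes [-23.8  -0.4  32.2] after turn [-23.8  -0.5  32.2]
now s 93.5 lat 0.4 top z 275.0 q [-0.09  0.68  0.46  1.54 -0.84  1.49  0.86] F [ 0.26 -0.8  -0.71] 18.6
```

View pics/c7.png

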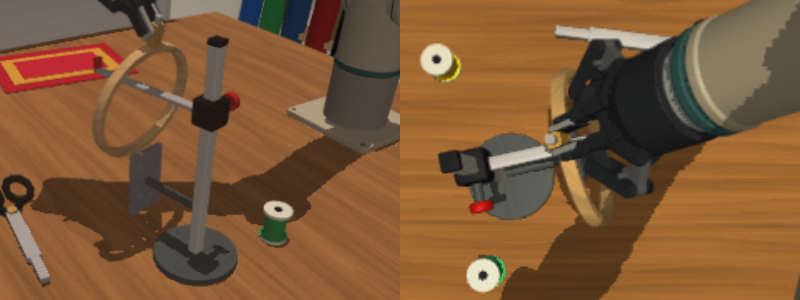

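The arm passes through the ring, and the hoop is tilted clear of the pad. Lowering it now.

Scaled: -4 mm is -0.08, 7.5 mm is 0.15.

```bash
echo '-0.12 0 0.15 0 0 0 0
-0.12 0 0.15 0 0 0 0
-0.12 0 0.15 0 0 0 0
-0.08 0 0.1 0 0 0 0
0 0 0 0 0 0 0
0 0 0 0 0 0 0' | python3 nudge.py; python3 tgt.py 92 227 .2;echo '-0.024 0 0.032 0 0 0 0
-0.024 0 0.032 0 0 0 0
0 0 0 0 0 0 0
0 0 0 0 0 0 0' | python3 nudge.py;python3 tgt.py 92 227 .2
```

```text
clock: 19.3
eef_pos: [582.7, 73.7, 261.5]
tool_rot: [-3.137, -0.677, 1.797]
force: [0.5, -0.4, -1.0]
width: 12.0
gripper_force: 59.3
TCP target [582.5  73.3 248.9] rotvec [-0.001 -0.003 -0.004] delta now-axes [-8.2 -0.3  9.6] after turn [-8.2 -0.4  9.7]
now s 91.6 lat 0.3 top z 239.6 q [-0.08  0.72  0.45  1.58 -0.86  1.44  0.91] F [ 0.54 -0.4  -0.97] 19.3
clock: 19.7
eef_pos: [582.7, 73.8, 257.8]
tool_rot: [-3.138, -0.677, 1.797]
force: [0.5, 0.3, -1.6]
width: 12.2
gripper_force: 59.3
TCP target [582.5  73.3 248.9] rotvec [-0.001 -0.003 -0.004] delta now-axes [-6.  -0.3  6.6] after turn [-6.  -0.3  6.7]
now s 91.4 lat 0.3 top z 235.9 q [-0.08  0.72  0.45  1.58 -0.86  1.43  0.92] F [ 0.49  0.32 -1.56] 19.7
```

```bash
for i in 1 ; do echo '-0.012 0 0.016 0 0 0 0
-0.012 0 0.016 0 0 0 0
-0.012 0 0.016 0 0 0 0
-0.012 0 0.016 0 0 0 0
0 0 0 0 0 0 0
0 0 0 0 0 0 0' | python3 nudge.py | grep -E "eef|force"; echo '-0.012 0 0.016 0 0 0 0
-0.012 0 0.016 0 0 0 0
0 0 0 0 0 0 0
0 0 0 0 0 0 0' | python3 nudge.py| grep -E "eef|force";echo '-0.012 0 0.016 0 0 0 0
0 0 0 0 0 0 0
0 0 0 0 0 0 0' | python3 nudge.py| grep -E "eef|force"; done
```

```text
eef_pos: [582.6, 73.9, 253.6]
force: [-0.2, 0.5, -1.4]
gripper_force: 59.3
eef_pos: [582.6, 74.0, 251.6]
force: [-0.4, 0.2, -1.4]
gripper_force: 59.3
eef_pos: [582.6, 74.1, 250.7]
force: [-0.7, 0.0, -1.0]
gripper_force: 59.3
```

Scaled: 0.8 mm is 0.016, -0.6 mm is -0.012.

```bash
echo '-0.012 0 0.016 0 0 0 0
0 0 0 0 0 0 0
0 0 0 0 0 0 0' | python3 nudge.py| grep -E "eef|force";echo '-0.012 0 0.016 0 0 0 0
0 0 0 0 0 0 0
0 0 0 0 0 0 0' | python3 nudge.py| grep -E "eef|force"
```

```text
eef_pos: [582.6, 74.1, 249.8]
force: [0.2, 0.1, -0.1]
gripper_force: 59.4
eef_pos: [582.6, 74.1, 248.9]
force: [-0.2, -0.8, 2.0]
gripper_force: 59.6
```

```bash
echo '-0.012 0 0.016 0 0 0 0
0 0 0 0 0 0 0
0 0 0 0 0 0 0' | python3 nudge.py| grep -E "eef|force"
```

```text
eef_pos: [582.6, 74.1, 248.0]
force: [-0.8, -0.0, 3.4]
gripper_force: 59.8
```

```bash
echo '0.016 0 -0.02 0 0 0 0
0 0 0 0 -0.025 0 0
0 0 0 0 -0.025 0 0
0 0 0 0 0 0 0
0 0 0 0 0 0 0' | python3 nudge.py; python3 tgt.py 92 227 .15; python3 - <<'E'
from h import *
a=ctrl.get_image("scene");b=ctrl.get_image("top");
cv2.imwrite("pics/c8.png",np.hstack([cv2.resize(a[80:230,210:360],(400,400)),cv2.resize(b[140:260,170:290],(400,400))]))
E
```

```text
clock: 22.4
eef_pos: [582.5, 74.9, 249.2]
tool_rot: [-3.138, -0.627, 1.799]
force: [0.6, 1.1, 0.8]
width: 12.5
gripper_force: 59.4
TCP target [582.7  72.2 249. ] rotvec [-0.001  0.097 -0.003] delta now-axes [-2.3 -0.4 -1.4] after turn [-2.1 -0.4 -1.7]
now s 91.4 lat 0.3 top z 227.5 q [-0.11  0.71  0.46  1.6  -0.84  1.38  0.91] F [0.63 1.11 0.78] 22.4
```

View pics/c8.png

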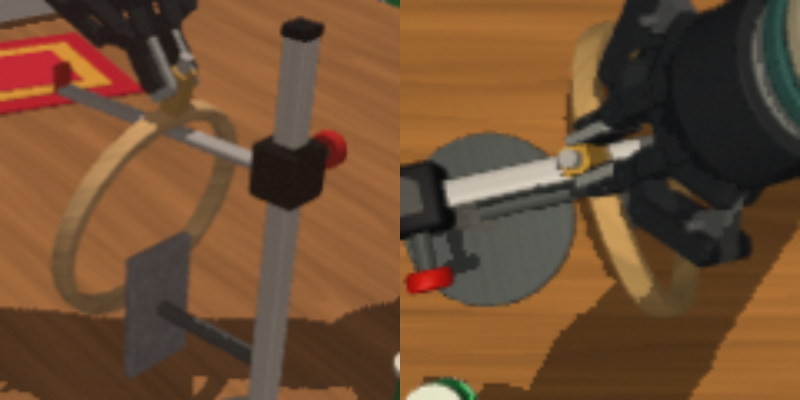

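Contact is felt, about 2 N on the arm. The fine turn went outward by 0.05 instead of inward, so I turn back towards the pad before letting go.

```bash
echo '0 0 0 0 0.025 0 0
0 0 0 0 0.025 0 0
0 0 0 0 0.025 0 0
0 0 0 0 0.02 0 0
0 0 0 0 0 0 0
0 0 0 0 0 0 0' | python3 nudge.py; python3 tgt.py 92 227 .15
```

```text
clock: 23.1
eef_pos: [582.8, 73.3, 248.7]
tool_rot: [-3.137, -0.721, 1.796]
force: [1.1, -1.4, 1.9]
width: 12.2
gripper_force: 59.7
TCP target [582.7  72.2 249. ] rotvec [ 0.     0.003 -0.005] delta now-axes [-0.6 -0.3 -0.9] after turn [-0.6 -0.3 -0.9]
now s 91.0 lat 0.2 top z 226.7 q [-0.05  0.75  0.43  1.58 -0.88  1.45  0.95] F [ 1.12 -1.4   1.9 ] 23.1
```

Scaled: -0.3 mm is -0.006, 0.2 mm is 0.004.

```bash
echo '0.004 0 -0.006 0 0 0 0
0 0 0 0 0 0 0
0 0 0 0 0 0 0' | python3 nudge.py | grep force; echo '0 0 0 0 0 0 14
0 0 0 0 0 0 16
0 0 0 0 0 0 20
0 0 0 0 0 0 26
0 0 0 0 0 0 34
0 0 0 0 0 0 40
0 0 0 0 0 0 40
0 0 0 0 0 0 40
0 0 0 0 0 0 40
0 0 0 0 0 0 40' | python3 nudge.py; python3 - <<'E'
from h import *
a=ctrl.get_image("scene");b=ctrl.get_image("top");
cv2.imwrite("pics/c9.png",np.hstack([cv2.resize(a[80:230,210:360],(400,400)),cv2.resize(b[140:260,170:290],(400,400))]))
E
```

```text
force: [0.9, -1.8, -0.1]
gripper_force: 59.6
clock: 24.4
eef_pos: [582.6, 74.1, 249.3]
tool_rot: [-3.138, -0.722, 1.797]
force: [-0.0, 0.6, 0.5]
width: 39.8
gripper_force: 0.0
```

View pics/c9.png

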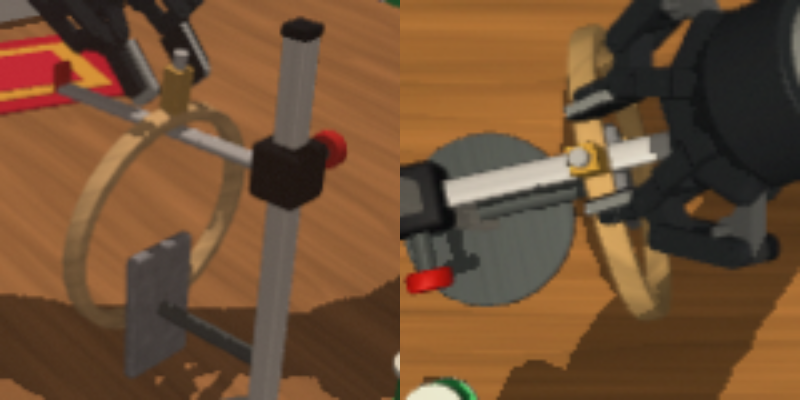

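The hoop hangs on the arm with its lower rim against the pad, and the fingers are open and clear of the lug. Retreating along the tool axis.

Scaled: -45 mm is -0.9, -40 mm is -0.8.

```bash
echo '0 0 -0.16 0 0 0 40
0 0 -0.3 0 0 0 40
0 0 -0.5 0 0 0 40
0 0 -0.8 0 0 0 40
0 0 -0.9 0 0 0 40
0 0 -0.9 0 0 0 40
0 0 0 0 0 0 40
0 0 0 0 0 0 40
0 0 0 0 0 0 40
0 0 0 0 0 0 40
0 0 0 0 0 0 40
0 0 0 0 0 0 40' | python3 nudge.py; python3 - <<'E'
from h import *
a=ctrl.get_image("scene");b=ctrl.get_image("top");a2=ctrl.get_image("scene")
for _ in range(8): a2=ctrl.get_image("scene")
print("motion",cv2.absdiff(a,a2).max())
t0=cv2.imread("pics/t0.png");s0=cv2.imread("pics/s0.png")
print("shears/gold diff",cv2.absdiff(b,t0)[100:160,135:345].mean(),"green",cv2.absdiff(b,t0)[250:280,165:200].mean())
cv2.imwrite("pics/c10.png",np.hstack([cv2.resize(a2[60:360,100:400],(400,400)),cv2.resize(b[90:290,130:330],(400,400))]))
E
```

```text
clock: 25.7
eef_pos: [609.5, -39.6, 382.5]
tool_rot: [-3.136, -0.723, 1.797]
force: [-0.1, -0.2, 0.3]
width: 40.0
gripper_force: 0.0
motion 75
shears/gold diff 21.15037037037037 green 20.40730158730159
```

View pics/c10.png

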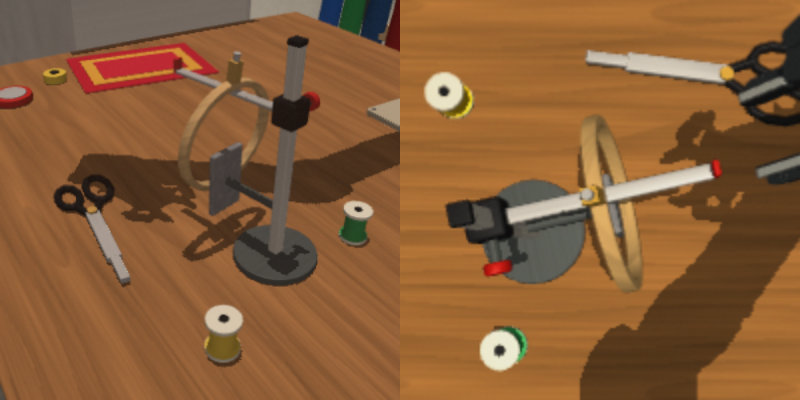

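The hoop hangs on the arm against the pad, and the shears and spools look undisturbed. I'll check it's still, then hand in.

```bash
echo '0 0 0 0 0 0 40
0 0 0 0 0 0 40
0 0 0 0 0 0 40
0 0 0 0 0 0 40
0 0 0 0 0 0 40
0 0 0 0 0 0 40
0 0 0 0 0 0 40
0 0 0 0 0 0 40
0 0 0 0 0 0 40
0 0 0 0 0 0 40' | python3 nudge.py | head -1; python3 - <<'E'
from h import *
f=[]
for i in range(6):
    a=ctrl.get_image("scene");f.append(a[90:215,230:310].astype(int))
print([abs(f[i]-f[0]).mean().round(2) for i in range(1,6)],[abs(f[i]-f[0]).max() for i in range(1,6)])
b=ctrl.get_image("top");t0=cv2.imread("pics/t0.png")
def cen(im,lo,hi,x):
    h=cv2.inRange(cv2.cvtColor(im,cv2.COLOR_BGR2HSV),lo,hi)[x[1]:x[3],x[0]:x[2]];ys,xs=np.nonzero(h);return round(xs.mean(),1),round(ys.mean(),1)
for n,lo,hi,x in(("gold",(0,0,190),(60,70,255),(135,115,175,155)),("green",(0,0,190),(60,70,255),(165,245,200,285)),("shears",(0,0,150),(180,70,255),(215,105,295,140))):print(n,cen(t0,lo,hi,x),cen(b,lo,hi,x))
print(ctrl.finish_job())
E
```

```text
clock: 27.25
[np.float64(0.77), np.float64(0.75), np.float64(0.76), np.float64(0.77), np.float64(0.77)] [np.int64(6), np.int64(6), np.int64(5), np.int64(6), np.int64(5)]
gold (np.float64(16.5), np.float64(20.0)) (np.float64(16.6), np.float64(20.2))
green (np.float64(14.3), np.float64(19.9)) (np.float64(14.4), np.float64(19.8))
shears (np.float64(45.0), np.float64(17.1)) (np.float64(44.9), np.float64(17.2))
the job is handed in; nothing more can be done
None
```

The hoop is hanging still on the stand's arm with its lower rim against the grey pad, let go only after I felt it resting (about 1–5 N on the arm); the shears and spools had not moved, and I handed the job in at about 28 s.

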